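# Stow taper wedges in a flat crosswise stack under the hold-down

## Task

Finish stowing the taper wedges on the stand, where one long wedge already lies between the lips: lay the other long one on it, thick end over thin end so that the top is level, then stack the two short ones in the same head-to-tail way crosswise on that pair, all centred over the middle of the stacking place. When the stack is complete, bring the hold-down over until its foot rests on top. Leave the reel, bottle, hammer and welding square where they are.

Things in the scene. Friction and masses are not known exactly. Their poses are not given: they have to be found in the camera images.
- long_a_c (a point): centre (half-way up, mid-length) of one of two long cast-aluminium wedges, 140 mm long, 44 wide (parallel upright sides), 44 thick at one end, 20 at the other, 0.5 kg. Flat underside 16 mm below this point along -z; top slopes at 9.7 degrees. x: along its length to the thick end; y: across; z: square to the underside. Already on the stand, on its underside, between the lips
- long_a_slope (a point): middle of the sloping top face of that long wedge, 32 mm above the middle of its underside; z is square to the slope (outward), x runs up the slope to the thick end
- long_b_c (a point): centre (half-way up, mid-length) of one of two long cast-aluminium wedges, 140 mm long, 44 wide (parallel upright sides), 44 thick at one end, 20 at the other, 0.5 kg. Flat underside 16 mm below this point along -z; top slopes at 9.7 degrees. x: along its length to the thick end; y: across; z: square to the underside. Starts on its underside on the bench, yaw varies
- long_b_slope (a point): middle of the sloping top face of that long wedge, 32 mm above the middle of its underside; z is square to the slope (outward), x runs up the slope to the thick end
- short_a_c (a point): centre (half-way up, mid-length) of one of two short cast-aluminium wedges, 110 mm long, 44 wide (parallel upright sides), 34 thick at one end, 18 at the other, 0.32 kg. Flat underside 13 mm below this point along -z; top slopes at 8.3 degrees. x: along its length to the thick end; y: across; z: square to the underside. Starts on its underside on the bench, yaw varies
- short_a_slope (a point): middle of the sloping top face of that short wedge, 26 mm above the middle of its underside; z is square to the slope (outward), x runs up the slope to the thick end
- short_b_c (a point): centre (half-way up, mid-length) of one of two short cast-aluminium wedges, 110 mm long, 44 wide (parallel upright sides), 34 thick at one end, 18 at the other, 0.32 kg. Flat underside 13 mm below this point along -z; top slopes at 8.3 degrees. x: along its length to the thick end; y: across; z: square to the underside. Starts on its underside on the bench, yaw varies
- short_b_slope (a point): middle of the sloping top face of that short wedge, 26 mm above the middle of its underside; z is square to the slope (outward), x runs up the slope to the thick end
- stand: blue stowage stand fixed to the bench; origin at bench level under the middle of the stacking place, z up. Base plate 10 mm thick, x -40 to +115, y -91 to +91 mm. Two lips rise 8 mm above the plate across its y ends, 164 mm apart inside: the bottom wedge (long_a) lies along y between them. At x = +95 two lugs, 152 mm high, within 26 mm of y = 0, carry the hold-down
- stand_mid (a point): middle of the stacking place, on top of the stand's base plate; same axes as the stand
- hinge (a point): hinge axis of the hold-down, 140 mm above the bench, 95 mm to +x of the middle of the stacking place; the axis runs along the stand's y
- holddown (a joint): angle of the hold-down bar, rad: 0 level (pointing to the stand's -x, over the stacking place), pi/2 upright; starts open at 1.75 to 2.0, leaning away from the stack; stop at 2.1. Damped, stiff hinge: it stays where left near upright, and sinks slowly by its own weight below about 0.9; a few N at its end moves it. On a proper stack (about 125 mm high) it rests at about 0.06
- holddown_bar (a point): middle of the black cross bar (round, 14 mm thick, 84 mm long, along the stand's y) at the free end of the hold-down, 165 mm from the hinge. The hold-down is a flat steel bar 26 mm wide, 8 thick, with a round rubber foot, 24 mm across, 95 mm from the hinge, its sole 20 mm below the bar's middle
- reel: wire reel lying flat, black, 90 mm across, 55 mm high; origin at its underside; bystander
- spray: white bottle, 60 mm across, 170 mm high; origin at its underside; bystander
- hammer: hammer 240 mm long lying flat; origin under its middle; bystander
- square: red triangular welding square, legs 90 mm, 18 mm thick, lying flat; origin under its middle; bystander
Things that resemble listed ones, but are neither listed nor needed, are in the scene too. Leave any pink or yellow look-alike of the part that bears short_a_c alone.

How it is judged:
On the way, in this order (a step that is already met when the one before it is completed fails the run):
1. the two long wedges lie on the stand as a level pair (horizontal distance between each of long_a_c, long_b_c and stand_mid below 0.02 m and angle between the y axis of each of long_a_c, long_b_c and the x axis of stand, either way round below 0.17 rad and angle between the z axis of any of long_a_c, long_a_slope and the z axis of stand, either way round below 0.06 rad and angle between the z axis of any of long_b_c, long_b_slope and the z axis of stand, either way round below 0.06 rad and ((z of long_a_c in the frame of stand between 0.018 and 0.034 m and z of long_b_c in the frame of stand between 0.049 and 0.066 m) or (z of long_b_c in the frame of stand between 0.018 and 0.034 m and z of long_a_c in the frame of stand between 0.049 and 0.066 m))), for 0.2 s.
2. the two short wedges lie crosswise on them as a level pair, the long pair still in place (all of step 1 and horizontal distance between each of short_a_c, short_b_c and stand_mid below 0.02 m and angle between the y axis of each of short_a_c, short_b_c and the y axis of stand, either way round below 0.17 rad and angle between the z axis of any of short_a_c, short_a_slope and the z axis of stand, either way round below 0.06 rad and angle between the z axis of any of short_b_c, short_b_slope and the z axis of stand, either way round below 0.06 rad and ((z of short_a_c in the frame of stand between 0.078 and 0.095 m and z of short_b_c in the frame of stand between 0.103 and 0.121 m) or (z of short_b_c in the frame of stand between 0.078 and 0.095 m and z of short_a_c in the frame of stand between 0.103 and 0.121 m))), for 0.2 s.
At the end, for the whole second after the job is handed in: Long pair along the stand's y on the plate, short pair along x on top (either short first); each centre within 20 mm of the stacking middle, square within 0.17 rad, underside or slope level within 0.06 rad; hold-down on the stack at 0.01 to 0.12 rad (all of step 2 and value of joint holddown between 0.01 and 0.12 rad); the robot touches nothing.
It fails at once if the reel is shifted more than 25 mm or tipped (distance of reel from where it was at the start of the episode above 0.025 m or angle between reel's own z axis and vertical above 0.3 rad).
It fails at once if the spray is shifted more than 25 mm or tipped (distance of spray from where it was at the start of the episode above 0.025 m or angle between spray's own z axis and vertical above 0.3 rad).
It fails at once if the hammer is shifted more than 25 mm or tipped (distance of hammer from where it was at the start of the episode above 0.025 m or angle between hammer's own z axis and vertical above 0.3 rad).
It fails at once if the square is shifted more than 25 mm or tipped (distance of square from where it was at the start of the episode above 0.025 m or angle between square's own z axis and vertical above 0.3 rad).
It also fails if it takes over 72 s, if anything falls off the work surface, if the arm or the gripper's body presses on something with over 40 N, if the wrist force passes 120 N, or if a joint passes its speed limit or range.

## Robot

A 6-joint arm with a two-finger parallel gripper is mounted at the origin on the work surface. World frame = base frame: x ahead of the robot, y to its left, z up, the work surface at z = 0. Lengths are in m, angles in rad, forces in N, time in s.
With the tool pointing down it reaches from about 0.25 to 0.725 m from the base axis. Payload 4 kg.
Tool frame: the origin (TCP) lies midway between the tips of the shut fingers; the grasp point (between the pads) lies 19 mm behind it; z points along the fingers, y is the line along which they close (so a half turn about z gives the same grasp; the last joint's range is limited). The gripper opens to 85 mm and grips with 20 to 120 N. Pads are 22 mm wide; open, the fingers measure 114 mm over their backs; the gripper's body (76 mm by 85 mm) begins 54 mm behind the grasp point. The pads swing forward as they close: fully open they stand 13 mm farther back than shut.
Start: joints at [1.139, 0.241, 0.005, 1.335, 0, 1.571], TCP at [0.209, 0.454, 0.231] pointing down, gripper open.
Joint ranges: [-2.72, 2.72], [-1.05, 1.87], [-1.09, 1.28], [-1.99, 2.15], [-1.42, 1.44], [-3.14, 3.14]. Speed limits (rad/s): [2.79, 2.79, 3.14, 3.14, 3.14, 3.14].

## Interface

Orientations are given as a unit quaternion [x, y, z, w].
In Python, from workcell import status, camera, get_calibration, ticket gives the robot as it stands.
- The arm moves only by the shell command python3 -m creep 'ROWS' [OPENING]. ROWS is JSON, a list of rows, each a list of 6 numbers: the shift along the world's x, y, z in cm, then the turn, a rotation vector about the world's x, y, z in degrees. A call has 1 to 8 rows; each row shifts and turns the commanded pose from where the row before left it; what a row does not reach is not made up. A row lasts 1/10 s, in which the tool goes at most 50 mm and 8.59 degrees, less where a joint would pass 70% of its speed; a pose out of reach is approached as far as the arm can. A call is refused whole if a number of a shift passes 5 or a number of a turn 8.59, either way. A call with a gripper value outside its range is refused whole. OPENING is the opening, from -1 (shut) to 1 (fully open), so that 0 is half open, set as the call begins (- or left out, the last holds). The fingers move at their own pace and stop on an object; the grip force is fixed at half the most. Time passes only in rows, so rows that do not move let the fingers close. It gives the time, the measured TCP pose, the force, the opening and the grip force at its end, in the units of the state.
- status.get_obs(): the state, without advancing time (a new reading comes with each control period).
- camera(name): name is "scene" or "top" or "wrist"; returns the picture (420x560x3 uint8, red, green, blue); there is no depth.
- get_calibration(name): a dict with "fx", "fy", "cx", "cy" (pixels), "rvec" (rotation vector, rad) and "tvec" (3), from world to camera coordinates, as OpenCV has them; the wrist camera has in their place "tool_from_camera" (4x4, takes a point from camera to tool coordinates, whose origin is the TCP and whose axes are the flange's). Camera axes: x right, y down, z forward; pixel columns grow to the right and rows downward; lengths in m; the calibration is good to about 2 mm. A picture is of the moment at which its call begins: read the wrist's pose just before it. get_calibration takes no time and is no camera call.
- ticket.job_done(): hands the job in; it is judged then, once.
The state is a dict: "clock": time; "joint_pos": joint angles; "joint_vel": joint speeds; "tau": joint torques, N m; "eef_pos": TCP position; "tool_rot": TCP orientation; "ft_force": force on the tool from outside, world axes, zero at the start; "ft_torque": the same for the moment, N m; "grip_width": finger opening in m; "grasp_force": force on a finger pad.
Only numpy, scipy, OpenCV 4.12 (cv2) and the standard library are available. Lean on these libraries where they do the work, as an engineer would, in place of code of your own. Each camera call takes 0.05 s, during which the arm holds its last target. There are 200 camera calls.

## Working session

There is one attempt and no reset: what is moved stays moved. The work goes in short steps, Python scripts to look and compute and a shell command to move; the robot and the scene stay as the last step left them, time stands still between calls to the robot, and variables do not carry over. Pictures are saved under pics/ and viewed, at most 10 in all, crops included, and the job is handed in when it is done.

```bash
mkdir -p pics; ls
python3 - <<'E'
from workcell import status,camera,get_calibration
import cv2
o=status.get_obs();print(o)
for n in("top","scene"):
    cv2.imwrite(f"pics/{n}0.png",camera(n)[:,:,::-1]);print(get_calibration(n))
print(get_calibration("wrist"))
E
```

```text
pics
{'clock': 0.0, 'joint_pos': array([ 1.13898726e+00,  2.41406772e-01,  3.71791576e-03,  1.33520032e+00,
       -1.93681429e-05,  1.57081185e+00]), 'joint_vel': array([ 0.00241238,  0.00100348,  0.0022627 ,  0.00088033,  0.00127291,
       -0.00039439]), 'tau': array([ 1.31117784e-03, -3.72317147e+01,  2.52407706e+01,  1.70413539e-02,
        1.52679245e-04, -9.95306408e-06]), 'eef_pos': array([0.20899658, 0.45352534, 0.23041365]), 'tool_rot': array([ 2.14238504e-01,  9.76780819e-01, -1.02420628e-03, -2.14709504e-04]), 'ft_force': array([0.07473695, 0.72513707, 0.19371268]), 'ft_torque': array([ 0.01044526,  0.01742555, -0.04624663]), 'grasp_force': 0.0, 'grip_width': 0.08532809619160725}
{'fx': 438.58276232158016, 'fy': 438.58276232158016, 'cx': 281.27832067683215, 'cy': 205.4454805616455, 'rvec': array([ 2.19941739, -2.19933191,  0.06040247]), 'tvec': array([0.06391523, 0.555282  , 1.34884623])}
{'fx': 470.90191066912547, 'fy': 470.90191066912547, 'cx': 282.494441804425, 'cy': 204.46215780865262, 'rvec': array([ 2.46630836,  0.71850868, -0.19614071]), 'tvec': array([-0.50039912, -0.13814608,  1.51121465])}
{'fx': 324.3409557181654, 'fy': 324.3409557181654, 'cx': 279.5913718572652, 'cy': 210.40639401443144, 'tool_from_camera': array([[-3.59356828e-04, -9.49141134e-01, -3.14850725e-01,
         8.08351723e-02],
       [ 9.99999905e-01, -2.63333758e-04, -3.47516723e-04,
         7.15295612e-04],
       [ 2.46931591e-04, -3.14850820e-01,  9.49141138e-01,
        -1.42758373e-01],
       [ 0.00000000e+00,  0.00000000e+00,  0.00000000e+00,
         1.00000000e+00]])}
```

View pics/top0.png

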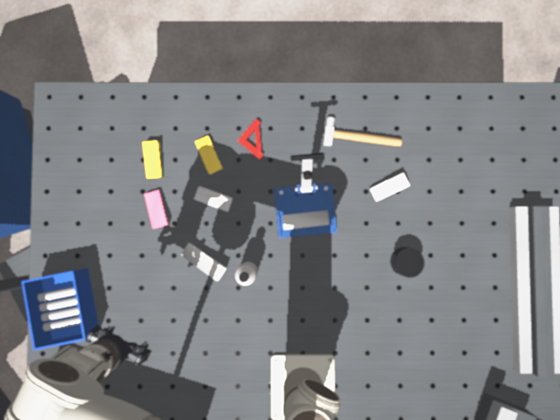

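View pics/scene0.png

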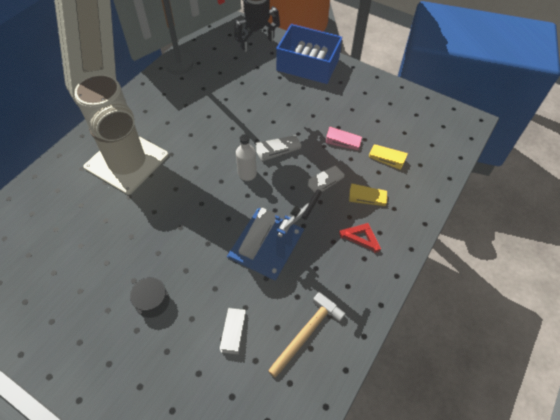

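Top view: the stand is at (305,212) with long_a on it. The aluminium candidates are (205,262), (213,200) and (390,186). The pink (155,208) and yellow (152,158), (208,155) pieces are look-alikes, so I'll leave them. Spray is at (246,272), reel (407,257), hammer (360,135), square (253,140). I'll enlarge a crop to confirm.

```bash
cat > h.py <<'E'
import numpy as np,cv2
from scipy.spatial.transform import Rotation as R
from workcell import status,camera,get_calibration
def cam(n):
    c=get_calibration(n);K=np.array([[c['fx'],0,c['cx']],[0,c['fy'],c['cy']],[0,0,1]])
    if n=='wrist':
        o=status.get_obs();T=np.eye(4);T[:3,:3]=R.from_quat(o['tool_rot']).as_matrix();T[:3,3]=o['eef_pos']
        W=T@c['tool_from_camera'];return K,W[:3,:3],W[:3,3]
    M=R.from_rotvec(c['rvec']).as_matrix();return K,M.T,-M.T@c['tvec']
def ray(C,p,z):
    K,M,t=C;p=np.atleast_2d(p).astype(float);d=(M@np.linalg.inv(K)@np.c_[p,np.ones(len(p))].T).T
    return t+d*((z-t[2])/d[:,2])[:,None]
def proj(C,P):
    K,M,t=C;q=(K@M.T@(np.atleast_2d(P)-t).T).T;return q[:,:2]/q[:,2:]
E
python3 - <<'E'
from h import *
im=cv2.imread('pics/top0.png');C=cam('top')
g=im[125:295,170:425]
cv2.imwrite('pics/top0c.png',cv2.resize(g,None,fx=3,fy=3,interpolation=cv2.INTER_CUBIC))
for p,z in(((205,262),.03),((213,200),.026),((390,186),.026),((305,220),.04),((246,272),.17),((305,212),.01)):print(p,ray(C,p,z)[0].round(3))
print(C[2])
E
```

```text
(205, 262) [0.382 0.296 0.03 ]
(213, 200) [0.571 0.274 0.026]
(390, 186) [ 0.615 -0.272  0.026]
(305, 220) [ 0.51  -0.008  0.04 ]
(246, 272) [0.366 0.161 0.17 ]
(305, 212) [ 0.535 -0.01   0.01 ]
[0.48840226 0.07183959 1.37408577]
```

View pics/top0c.png

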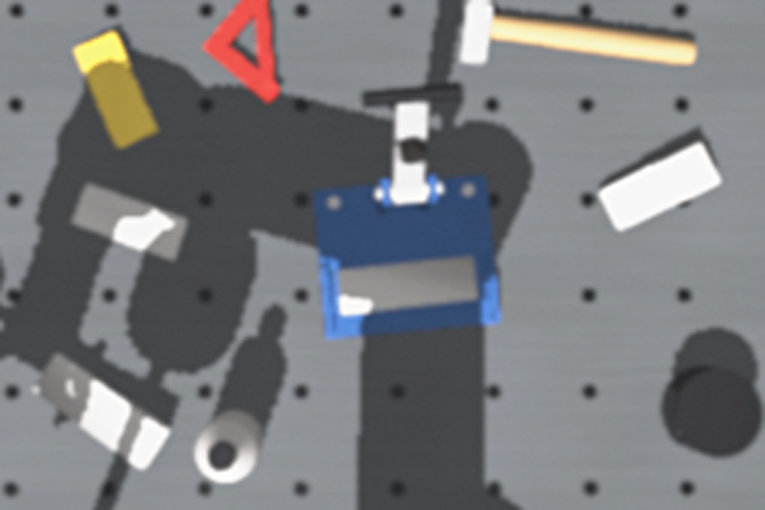

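The crop shows long_b at (205,262), larger and partly in shadow. The short wedges are at (213,200) and (390,186), both bare aluminium or white. Next I'll look at long_b with the wrist camera.

```bash
python3 -m creep '[[4,-3.5,1],[4,-3.5,1],[4,-3.5,1],[4,-3.5,0],[0,0,0,0,0,0]]' 2>&1 | tail -3; python3 -m creep '[[4,-3.5,1,0,0,0],[4,-3.5,1,0,0,0],[4,-3.5,1,0,0,0],[4,-3.5,0,0,0,0],[0,0,0,0,0,0]]' 1
python3 - <<'E'
from h import *
C=cam('wrist');im=camera('wrist')[:,:,::-1];cv2.imwrite('pics/w1.png',im)
np.savez('w1.npz',K=C[0],M=C[1],t=C[2])
E
```

```text
schema error: expected 6 numbers
clock: 0.6
eef_pos: [0.3616, 0.3202, 0.2589]
tool_rot: [0.219, 0.976, -0.001, 0.001]
ft_force: [-0.4, -0.2, 0.1]
grip_width: 0.0853
grasp_force: 0.0
```

View pics/w1.png

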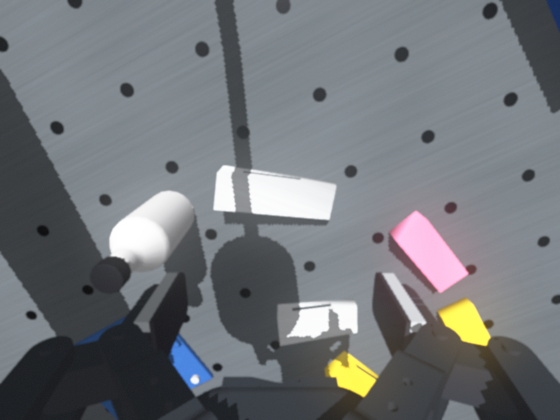

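The wrist view shows long_b at (275,193), with short one at (318,322) behind it between the fingers. The bottle is at (150,230). I'll enlarge to read the corners.

Run:
```python
from h import *
im=cv2.imread('pics/w1.png')[150:360,200:370]
g=cv2.resize(im,None,fx=2.8,fy=2.8,interpolation=cv2.INTER_CUBIC)
b=cv2.resize(im[:75],None,fx=4.7,fy=4.7,interpolation=cv2.INTER_CUBIC)
f=lambda x:np.clip((x.astype(float)-110)*1.75,0,255).astype('uint8')
c=cv2.resize(im[140:],None,fx=2.6,fy=2.6,interpolation=cv2.INTER_CUBIC)
d=np.zeros((210,799,3),'uint8');d[:182,:442]=c[:182]
cv2.imwrite('pics/w1c.png',f(np.vstack([b,d[:,:b.shape[1]]])))
```

```text
(no output)
```

View pics/w1c.png

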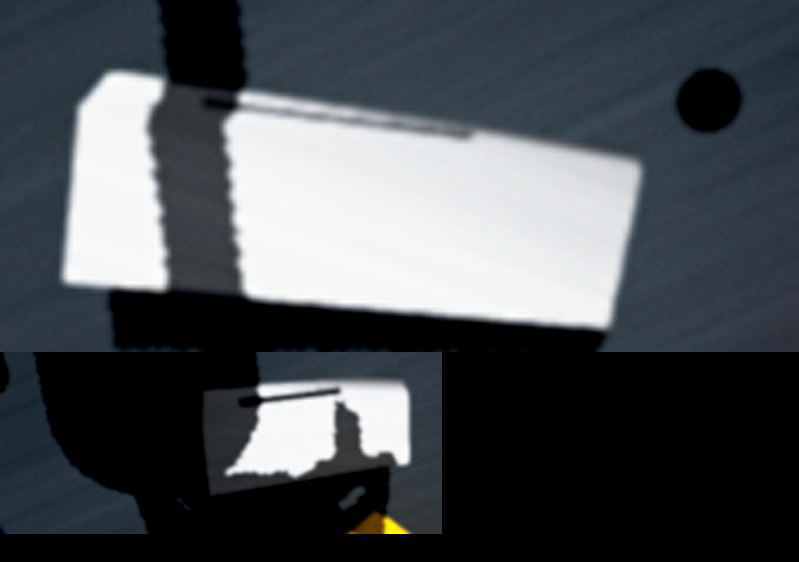

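Run:
```python
from h import *
d=np.load('w1.npz');C=(d['K'],d['M'],d['t'])
def rep(P):
    tl,bl,tr,br=P;a=(tl+bl)/2;b=(tr+br)/2;v=a-b
    print(P.round(3).tolist(),'mid',((a+b)/2).round(4),'len',np.linalg.norm(v[:2]),'w',np.linalg.norm((tl-bl)[:2]),np.linalg.norm((tr-br)[:2]),'yaw',np.degrees(np.arctan2(v[1],v[0])),
     'side yaws',[np.degrees(np.arctan2(*(q[1::-1]))) for q in(tl-tr,bl-br)])
L=ray(C,[(216.6,173.4),(213.2,210.2)],.044);Rr=ray(C,[(336.2,184.5),(329.8,219.8)],.02)
rep(np.r_[L,Rr])
f=lambda x,y:(x/2.6+200,(y-352)/2.6+290)
for zl,zr in((.018,.034),(.034,.018)):
    L=ray(C,[f(204,392),f(210,494)],zl);Rr=ray(C,[f(410,393),f(410,465)],zr);rep(np.r_[Rr,L])
print(proj(cam('scene'),[[.38,.3,.03],[.57,.274,.03],[.615,-.27,.03]]))
```

```text
[[0.327, 0.259, 0.044], [0.363, 0.235, 0.044], [0.403, 0.377, 0.02], [0.442, 0.352, 0.02]] mid [0.3836 0.3058 0.032 ] len 0.14081044873300372 w 0.0439339937542003 0.04571717068135479 yaw -123.28108416335402 side yaws [np.float64(-122.91766477998016), np.float64(-123.64095957847992)]
[[0.564, 0.34, 0.034], [0.605, 0.324, 0.034], [0.529, 0.24, 0.018], [0.59, 0.215, 0.018]] mid [0.572  0.2796 0.026 ] len 0.10725369651257047 w 0.04439084967522498 0.06637700072594307 yaw 76.35711413483091 side yaws [np.float64(70.49407090552886), np.float64(81.97845465979162)]
[[0.576, 0.339, 0.018], [0.619, 0.322, 0.018], [0.519, 0.245, 0.034], [0.577, 0.221, 0.034]] mid [0.5728 0.2817 0.026 ] len 0.10964431223179177 w 0.04632334550464845 0.06360791581475818 yaw 63.174847493544384 side yaws [np.float64(58.653810781351375), np.float64(67.69920575504032)]
[[276.74492124 144.57235402]
 [324.03562534 175.53458872]
 [233.27928878 328.70379677]]
```

```bash
python3 -m creep '[[1.6,-4.3,0.3,0,0,0],[1.6,-4.3,0.3,0,0,0],[1.6,-4.3,0.3,0,0,0],[1.6,-4.3,0.3,0,0,0],[1.6,-4.3,0.3,0,0,0],[1.6,-4.3,0.3,0,0,0],[1.6,-4.3,0.3,0,0,0],[0,0,0,0,0,0]]'
python3 - <<'E'
from h import *
C=cam('wrist');im=camera('wrist')[:,:,::-1];cv2.imwrite('pics/w2.png',im)
np.savez('w2.npz',K=C[0],M=C[1],t=C[2])
cv2.imwrite('pics/w2c.png',cv2.resize(im[60:400,80:500],None,fx=1.75,fy=1.75,interpolation=cv2.INTER_CUBIC))
E
```

```text
clock: 1.45
eef_pos: [0.471, 0.0199, 0.2798]
tool_rot: [0.217, 0.976, -0.001, 0.0]
ft_force: [-0.2, 0.1, 0.4]
grip_width: 0.0854
grasp_force: 0.0
```

View pics/w2c.png

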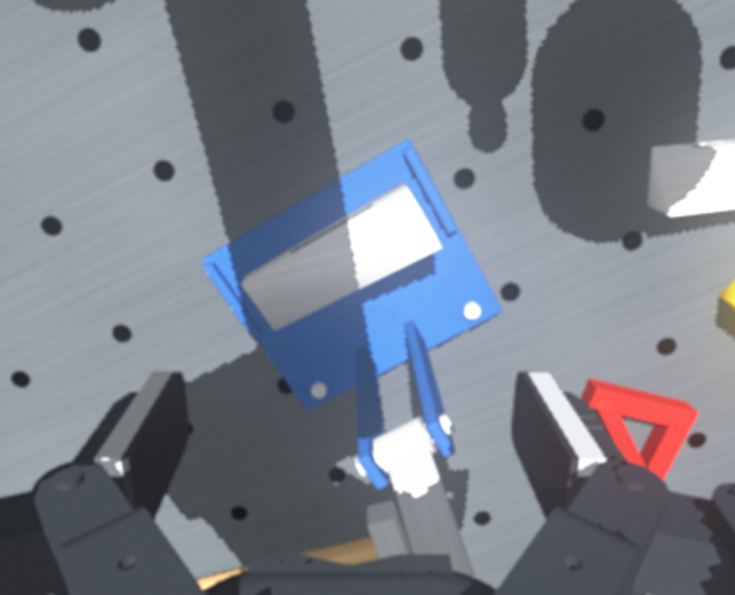

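Run:
```python
from h import *
d=np.load('w2.npz');C=(d['K'],d['M'],d['t'])
f=lambda *p:np.array(p)/1.75+[80,60]
im=cv2.imread('pics/w2.png')
hsv=cv2.cvtColor(im,cv2.COLOR_BGR2HSV);m=cv2.inRange(hsv,(100,110,40),(125,255,255))[:300];
P=ray(C,f((205,262),(408,140),(500,312),(308,410)),.01)
S=np.array([[-.04,-.091],[-.04,.091],[.115,.091],[.115,-.091]])
a,b=S-S.mean(0),P[:,:2]-P[:,:2].mean(0)
th=np.arctan2((a[:,0]*b[:,1]-a[:,1]*b[:,0]).sum(),(a*b).sum());c,s=np.cos(th),np.sin(th);Rm=np.array([[c,-s],[s,c]])
o=P[:,:2].mean(0)-Rm@S.mean(0);print('stand',o,np.degrees(th),'resid mm',((P[:,:2]-o)@Rm-S)*1e3)
np.savez('stand.npz',o=o,th=th)
t,m_=cv2.threshold(m,0,255,0),0
for n,zr,zl in(('thick +y',.054,.030),('thick -y',.030,.054)):
    Rr=ray(C,f((405,185),(443,247)),zr);L=ray(C,f((243,281),(278,330)),zl)
    A=Rr.mean(0);B=L.mean(0);q=(A-B)[:2]
    print(n,'mid',(A+B)/2,'in stand',((A+B)[:2]/2-o)@Rm,'len',np.linalg.norm(q),'w',np.linalg.norm(Rr[0]-Rr[1]),np.linalg.norm(L[0]-L[1]),'yaw',np.degrees(np.arctan2(q[1],q[0])))
```

```text
stand [ 0.50368861 -0.01173365] 5.296036592485421 resid mm [[ 2.36084058  2.48188113]
 [ 0.24087315 -1.62283398]
 [-0.97247924 -2.7257299 ]
 [-1.62923449  1.86668275]]
thick +y mid [ 0.50939447 -0.00668505  0.042     ] in stand [0.00614749 0.0045004 ] len 0.13793911508337758 w 0.050230903870970296 0.046389877652562486 yaw 97.53473574665782
thick -y mid [ 0.50904517 -0.00249023  0.042     ] in stand [0.00618688 0.00870954] len 0.12930216244311973 w 0.05350282903539744 0.043552939666242296 yaw 91.7995373741192
```

long_a's thick end points to +y. So long_b goes on right side up, thick end to -y and tilted 9.7°. Now over to long_b.

```bash
python3 -c "
from workcell import status;print(status.get_obs()['joint_pos'])"
python3 -m creep '[[-1.1,3.6,0,0,0,-8.2],[-1.1,3.6,0,0,0,-8.2],[-1.1,3.6,0,0,0,-8.2],[-1.1,3.6,0,0,0,-8.2],[-1.1,3.6,0,0,0,-8.2],[-1.1,3.6,0,0,0,-8.2]]'
python3 -m creep '[[-1.1,3.6,-2,0,0,-8.2],[-1.1,3.4,-2,0,0,-8.2],[0,0,-2,0,0,-8.2],[0,0,-2,0,0,-8.2],[0,0,-2,0,0,-8.2],[0,0,-2,0,0,-8.2],[0,0,0,0,0,0]]'
python3 -c "
from workcell import status;print(status.get_obs()['joint_pos'])"
```

```text
[4.64832800e-02 1.66688704e-01 3.68617968e-02 1.44198894e+00
 4.00255578e-04 4.81865610e-01]
clock: 2.1
eef_pos: [0.4028, 0.2383, 0.2797]
tool_rot: [0.596, 0.803, -0.0, -0.0]
ft_force: [0.8, 1.4, 0.6]
grip_width: 0.0852
grasp_force: 0.0
clock: 2.8
eef_pos: [0.3794, 0.3052, 0.1571]
tool_rot: [0.875, 0.485, -0.004, 0.0]
ft_force: [-0.4, -0.1, -0.3]
grip_width: 0.0854
grasp_force: 0.0
[ 6.77044183e-01  2.66959380e-01 -1.59352760e-01  1.15157275e+00
  6.54343003e-04  2.80641441e+00]
```

```bash
python3 -m creep '[[0.4,0,-3.5,0,0,-1.3],[0,0,-3.5,0,0,0],[0,0,-3.5,0,0,0],[0,0,-2.5,0,0,0],[0,0,-1.6,0,0,0],[0,0,-0.6,0,0,0],[0,0,0,0,0,0]]'
python3 -m creep '[[0,0,0,0,0,0],[0,0,0,0,0,0],[0,0,0,0,0,0],[0,0,0,0,0,0],[0,0,0,0,0,0],[0,0,0,0,0,0]]' -1
```

```text
clock: 3.5
eef_pos: [0.3865, 0.3058, 0.0081]
tool_rot: [0.88, 0.474, -0.0, -0.0]
ft_force: [-0.2, -0.4, 0.5]
grip_width: 0.0856
grasp_force: 0.0
clock: 4.1
eef_pos: [0.3875, 0.3063, 0.0095]
tool_rot: [0.881, 0.473, 0.001, -0.001]
ft_force: [-1.7, 1.2, 5.4]
grip_width: 0.0427
grasp_force: 63.4
```

```bash
python3 -m creep '[[0,0,4,0,0,0],[0,0,4.5,0,0,0],[0,0,4.5,0,0,0],[0,0,4.5,0,0,0],[0,0,0,0,0,0]]'
python3 - <<'E'
from h import *
im=cv2.imread('pics/top0.png');C=cam('top');hsv=cv2.cvtColor(im,cv2.COLOR_BGR2HSV)
roi=np.zeros(im.shape[:2],'uint8');roi[180:245,268:345]=255
b=cv2.inRange(hsv,(100,110,30),(130,255,255))&roi
p=cv2.findNonZero(cv2.morphologyEx(b,cv2.MORPH_OPEN,np.ones((3,3))))
def rect(p,z):
    W=ray(C,p.reshape(-1,2),z)[:,:2].astype('float32');return cv2.minAreaRect(W)
r=rect(p,.012);print('plate',r)
hull=cv2.convexHull(p);h=np.zeros_like(roi);cv2.fillConvexPoly(h,hull,255)
g=h&~b;g[:200]=0;n,l,s,c=cv2.connectedComponentsWithStats(g);print(s,c)
i=1+s[1:,4].argmax();q=cv2.findNonZero((l==i).astype('uint8'));
print('long_a',rect(q,.042),ray(C,c[i],.042))
for k in (-1,0,1):pass
E
```

```text
clock: 4.6
eef_pos: [0.3905, 0.3075, 0.1897]
tool_rot: [0.881, 0.473, 0.006, -0.001]
ft_force: [1.8, 0.5, -4.9]
grip_width: 0.0429
grasp_force: 64.5
plate ((0.5444864630699158, -0.009836569428443909), (0.15963102877140045, 0.18074287474155426), 5.466048717498779)
[[     0      0    560    420 234337]
 [   275    200      1      3      3]
 [   333    200      1      2      2]
 [   334    203      2     14     15]
 [   276    207      1      8      8]
 [   282    210     48     21    791]
 [   277    221      1      6      6]
 [   336    224      1      5      5]
 [   278    233      1      2      2]
 [   324    233      5      1      5]
 [   335    232      1      1      1]
 [   303    235      6      1      6]
 [   313    234      6      1      6]
 [   283    237      5      1      5]
 [   290    236      8      1      8]] [[279.40500647 209.46152336]
 [275.         201.        ]
 [333.         200.5       ]
 [334.26666667 209.73333333]
 [276.         210.5       ]
 [305.17572693 219.67003793]
 [277.         223.5       ]
 [336.         226.        ]
 [278.         233.5       ]
 [326.         233.        ]
 [335.         232.        ]
 [305.5        235.        ]
 [315.5        234.        ]
 [285.         237.        ]
 [293.5        236.        ]]
long_a ((0.5100991725921631, -0.008774831891059875), (0.0522640161216259, 0.14531822502613068), 6.34559440612793) [[ 0.51063615 -0.00847265  0.042     ]]
```

```bash
python3 -m creep '[[0,0,3,0,0,0],[1.7,-4.5,0,0,0,5.5],[1.7,-4.5,0,0,0,5.5],[1.7,-4.5,0,0,0,5.5],[1.7,-4.5,0,0,0,5.5],[1.7,-4.5,0,0,0,5.5],[1.7,-4.5,0,0,0,5.5],[1.4,-4.5,0,0,0,5.5]]'
python3 -m creep '[[0,0,-3,4.8,0.45,0],[0,0,-3,4.8,0.45,0],[0,0,-3,0,0,0],[0,0,0,0,0,0],[0,0,0,0,0,0]]'
python3 - <<'E'
from h import *
o=status.get_obs();M=R.from_quat(o['tool_rot']).as_matrix();print(o['joint_pos'],o['eef_pos'],M.round(3))
E
```

```text
clock: 5.4
eef_pos: [0.5025, -0.0119, 0.2111]
tool_rot: [0.674, 0.738, -0.001, -0.001]
ft_force: [0.5, 1.0, -4.2]
grip_width: 0.043
grasp_force: 64.3
clock: 5.9
eef_pos: [0.5019, -0.0097, 0.122]
tool_rot: [0.673, 0.734, 0.055, -0.064]
ft_force: [0.6, -0.1, -5.1]
grip_width: 0.0426
grasp_force: 64.2
[-0.11848557  0.3488608  -0.1545611   1.10687813  0.16430713  1.36261321] [ 0.50185738 -0.00974903  0.12197136] [[-0.085  0.996 -0.019]
 [ 0.982  0.087  0.167]
 [ 0.168 -0.005 -0.986]]
```

```bash
python3 -m creep '[[0.5,0,-3,0,0,0],[0,0,-2.4,0,0,0],[0,0,-1,0,0,0],[0,0,0,0,0,0],[0,0,0,0,0,0]]'
python3 -m creep '[[0,0,-0.2,0,0,0],[0,0,-0.2,0,0,0],[0,0,0,0,0,0]]'
```

```text
clock: 6.4
eef_pos: [0.5093, -0.0096, 0.0606]
tool_rot: [0.673, 0.735, 0.057, -0.061]
ft_force: [0.1, 0.3, -5.4]
grip_width: 0.0427
grasp_force: 64.2
clock: 6.7
eef_pos: [0.5084, -0.0099, 0.0555]
tool_rot: [0.673, 0.735, 0.057, -0.062]
ft_force: [0.1, 0.3, -4.4]
grip_width: 0.0428
grasp_force: 64.3
```

```bash
python3 -m creep '[[0,0,-0.2,0,0,0],[0,0,-0.2,0,0,0],[0,0,0,0,0,0]]'; python3 -m creep '[[0,0,-0.1,0,0,0],[0,0,0,0,0,0],[0,0,0,0,0,0]]'
```

```text
clock: 7.0
eef_pos: [0.5085, -0.0099, 0.0516]
tool_rot: [0.673, 0.734, 0.057, -0.062]
ft_force: [-1.1, 0.2, 0.6]
grip_width: 0.0426
grasp_force: 64.9
clock: 7.3
eef_pos: [0.5085, -0.0099, 0.0515]
tool_rot: [0.673, 0.734, 0.057, -0.062]
ft_force: [-2.5, -1.2, 7.6]
grip_width: 0.0424
grasp_force: 65.8
```

```bash
python3 -m creep '[[0,0,0,0,0,0],[0,0,0,0,0,0],[0,0,0,0,0,0],[0,0,0,0,0,0],[0,0,0,0,0,0]]' 1; python3 -m creep '[[0,-0.3,2,0,0,0],[0,-0.7,4,0,0,0],[0,-0.5,4,-4.8,-0.45,0],[0,0,4,-4.8,-0.45,0],[0,3,4,0,0,0],[0,3,3,0,0,0],[0,0,0,0,0,0]]'
python3 - <<'E'
from h import *
C=cam('wrist');im=camera('wrist')[:,:,::-1];t=camera('top')[:,:,::-1];cv2.imwrite('pics/w3.png',im);cv2.imwrite('pics/top3.png',t)
np.savez('w3.npz',K=C[0],M=C[1],t=C[2])
hsv=cv2.cvtColor(t,cv2.COLOR_BGR2HSV);C=cam('top')
a=cv2.resize(im[:,60:500],(440,420));b=cv2.resize(t[185:325-80,260:345],None,fx=4,fy=4,interpolation=cv2.INTER_CUBIC);b2=np.zeros((420,340,3),'uint8');b2[:240]=b
cv2.imwrite('pics/c3.png',np.hstack([a,b2]))
E
```

```text
clock: 7.8
eef_pos: [0.5083, -0.0098, 0.05]
tool_rot: [0.673, 0.735, 0.056, -0.062]
ft_force: [0.3, -0.6, 0.3]
grip_width: 0.0853
grasp_force: 0.0
clock: 8.5
eef_pos: [0.5107, 0.0383, 0.2652]
tool_rot: [0.674, 0.739, 0.004, 0.003]
ft_force: [0.9, -0.7, -0.6]
grip_width: 0.0857
grasp_force: 0.0
```

View pics/c3.png

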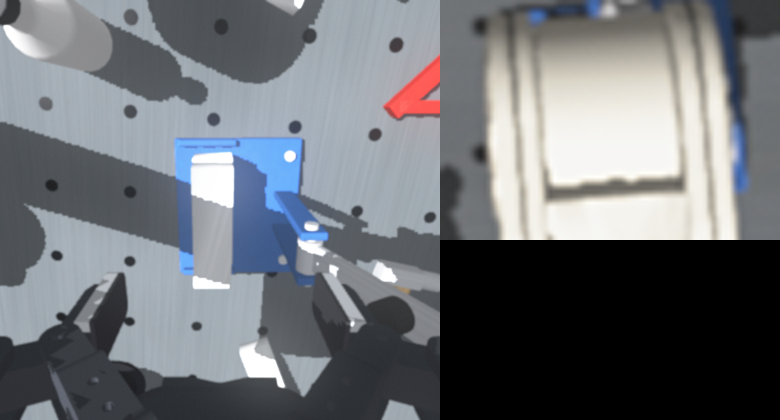

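long_b now lies on long_a: in the left panel its top runs from (193,163) to (231,288), with long_a's thick end just showing at the top. I'll compute the centre and measure the short wedges.

Run:
```python
from h import *
d=np.load('w3.npz');C=(d['K'],d['M'],d['t'])
P=ray(C,np.array([(192.5,163),(234,163),(230.5,289),(193.5,288)])+[60,0],.074);print(P.round(4),P.mean(0))
b=ray(C,np.array([(177,139),(301,139)])+[60,0],.01);print('plate +y edge corners',b)
# short at (390,186) in first top picture
im=cv2.imread('pics/top0.png');C=cam('top')
for roi,z in(((360,420,165,210),.026),):
    x0,x1,y0,y1=roi;g=cv2.cvtColor(im,cv2.COLOR_BGR2GRAY)
    m=np.zeros_like(g);m[y0:y1,x0:x1]=(g[y0:y1,x0:x1]>170)*255
    q=cv2.findNonZero(m).reshape(-1,2);W=ray(C,q,z)[:,:2].astype('float32');print(cv2.minAreaRect(W),cv2.boxPoints(cv2.minAreaRect(W)))
```

```text
[[ 0.483   0.0584  0.074 ]
 [ 0.5258  0.0622  0.074 ]
 [ 0.5373 -0.0868  0.074 ]
 [ 0.4937 -0.0891  0.074 ]] [ 0.50996517 -0.0138466   0.074     ]
plate +y edge corners [[0.4588647  0.07399005 0.01      ]
 [0.60784009 0.08740493 0.01      ]]
((0.6120293736457825, -0.2701360583305359), (0.050353556871414185, 0.12277205288410187), 25.366788864135742) [[ 0.5629816  -0.22545467]
 [ 0.61557853 -0.3363895 ]
 [ 0.66107714 -0.31481743]
 [ 0.6084802  -0.2038826 ]]
```

```bash
python3 -m creep '[[0,-4.5,0,0,0,0],[0,-4.5,0,0,0,0],[0,-4.5,0,0,0,5],[0,-4.5,0,0,0,5],[2,-4,0,0,0,5],[3,-4,0,0,0,5],[4,-3,0,0,0,0],[0,0,0,0,0,0]]'
python3 - <<'E'
from h import *
C=cam('wrist');im=camera('wrist')[:,:,::-1];cv2.imwrite('pics/w4.png',im)
np.savez('w4.npz',K=C[0],M=C[1],t=C[2])
c=proj(C,[[.612,-.27,.026]])[0];print(c)
x,y=(c-[75,55]).astype(int).clip(0);print(x,y);g=im[y:y+110,x:x+150]
cv2.imwrite('pics/w4c.png',cv2.resize(np.clip((g.astype(float)-60)*1.3,0,255).astype('uint8'),None,fx=5,fy=5,interpolation=cv2.INTER_CUBIC))
E
```

```text
clock: 9.4
eef_pos: [0.6001, -0.2602, 0.2506]
tool_rot: [0.54, 0.842, -0.001, -0.005]
ft_force: [-0.1, 0.5, -0.9]
grip_width: 0.0851
grasp_force: 0.0
[286.23283255 189.89727901]
211 134
```

View pics/w4c.png

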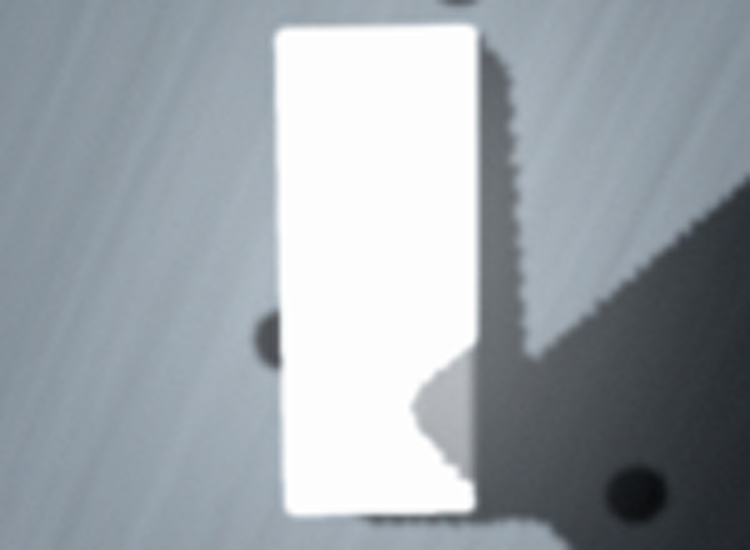

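The short wedge fills the crop from (277,28) to (475,512), and its shadow is wider at the bottom. I'll settle which end is thick by comparing widths and lengths from ray casting.

Run:
```python
from h import *
d=np.load('w4.npz');C=(d['K'],d['M'],d['t'])
f=lambda *p:np.array(p)/5+[211,134]
for n,a,b in(('thick bottom',.018,.034),('thick top',.034,.018)):
    T=ray(C,f((276,28),(477,26)),a);B=ray(C,f((286,514),(475,512)),b);q=B.mean(0)-T.mean(0)
    print(n,(T.mean(0)+B.mean(0))/2,'len',np.linalg.norm(q[:2]),'w',np.linalg.norm(T[0]-T[1]),np.linalg.norm(B[0]-B[1]),'yaw to bottom',np.degrees(np.arctan2(q[1],q[0])))
```

```text
thick bottom [ 0.61216798 -0.26907676  0.026     ] len 0.11272120970910354 w 0.045717660418382336 0.045274051775250304 yaw to bottom -64.59990231316667
thick top [ 0.61326172 -0.27137061  0.026     ] len 0.12097981794434247 w 0.04377145035163211 0.04728707201149378 yaw to bottom -64.42173987433992
```

```bash
python3 -m creep '[[1.2,-0.9,-4,0,0,0.7],[0,0,-5,0,0,0],[0,0,-5,0,0,0],[0,0,-5,0,0,0],[0,0,-3,0,0,0],[0,0,-1.5,0,0,0],[0,0,-0.8,0,0,0],[0,0,0,0,0,0]]'; python3 -m creep '[[0,0,0,0,0,0]]'
```

```text
clock: 10.25
eef_pos: [0.6082, -0.2631, 0.016]
tool_rot: [0.532, 0.846, -0.0, -0.002]
ft_force: [-0.1, -0.2, -0.3]
grip_width: 0.0859
grasp_force: 0.0
clock: 10.35
eef_pos: [0.6104, -0.264, 0.0184]
tool_rot: [0.532, 0.847, 0.0, 0.001]
ft_force: [0.5, -0.9, 0.2]
grip_width: 0.0853
grasp_force: 0.0
```

```bash
python3 -m creep '[[0.2,-0.5,-0.6,0,0,-0.4],[0,0,-0.6,0,0,0],[0,0,0,0,0,0]]';python3 -m creep '[[0,0,0,0,0,0],[0,0,0,0,0,0],[0,0,0,0,0,0],[0,0,0,0,0,0],[0,0,0,0,0,0],[0,0,0,0,0,0]]' -1
```

```text
clock: 10.65
eef_pos: [0.6118, -0.2689, 0.0044]
tool_rot: [0.535, 0.845, -0.0, -0.0]
ft_force: [-0.8, 0.4, 0.4]
grip_width: 0.0856
grasp_force: 0.0
clock: 11.25
eef_pos: [0.6126, -0.269, 0.0055]
tool_rot: [0.535, 0.845, 0.0, 0.0]
ft_force: [0.3, -0.1, 2.5]
grip_width: 0.0423
grasp_force: 64.4
```

```bash
python3 -m creep '[[0,0,4,0,0,0],[0,0,5,0,0,0],[0,0,5,0,0,0],[-3.5,2,5,0,0,7.8],[-3.5,3,0,0,0,7.8],[-3.4,4,0,0,0,7.8],[0,4,0,0,0,7.8],[0,4,0,0,0,7.8]]'; python3 -m creep '[[0,4,0,0,0,7.8],[0,4,0,0,0,7.8],[0,0.6,-2,0,0,7.8],[0,0,-3,0,0,7.8],[0,0,-3,0,0,0],[0,0,0,0,0,0],[0,0,0,0,0,0]]'
python3 - <<'E'
from h import *
o=status.get_obs();M=R.from_quat(o['tool_rot']).as_matrix();print(o['joint_pos'],o['eef_pos'],M.round(3),np.degrees(np.arctan2(M[1,1],M[0,1])))
E
```

```text
clock: 12.05
eef_pos: [0.5153, -0.104, 0.1833]
tool_rot: [0.221, 0.975, 0.0, -0.001]
ft_force: [2.7, -0.9, -2.3]
grip_width: 0.0426
grasp_force: 64.0
clock: 12.75
eef_pos: [0.5167, -0.0191, 0.1035]
tool_rot: [-0.048, 0.999, 0.0, -0.001]
ft_force: [1.0, -0.2, -2.2]
grip_width: 0.0426
grasp_force: 63.9
[-3.70569614e-02  3.67706182e-01 -1.67206660e-01  1.03854478e+00
  3.27900353e-05 -1.32326919e-01] [ 0.51670169 -0.01914621  0.10348656] [[-0.995 -0.095 -0.003]
 [-0.095  0.995  0.   ]
 [ 0.003  0.    -1.   ]] 95.45853502560973
```

```bash
python3 -m creep '[[-0.9,0.6,-1,0,0,0],[0,0,-0.8,0,0,0],[0,0,0,0,0,0],[0,0,-0.2,0,0,0],[0,0,0,0,0,0]]'; python3 -m creep '[[0,0,-0.2,0,0,0],[0,0,0,0,0,0],[0,0,0,0,0,0]]'
```

```text
clock: 13.25
eef_pos: [0.5093, -0.0134, 0.0845]
tool_rot: [-0.048, 0.999, -0.0, 0.001]
ft_force: [-0.3, -0.2, -2.3]
grip_width: 0.0428
grasp_force: 64.0
clock: 13.55
eef_pos: [0.5086, -0.0132, 0.082]
tool_rot: [-0.048, 0.999, 0.0, -0.0]
ft_force: [0.3, 0.6, -2.4]
grip_width: 0.0427
grasp_force: 64.0
```

```bash
python3 -m creep '[[0,0,-0.15,0,0,0],[0,0,0,0,0,0],[0,0,0,0,0,0]]'; python3 -m creep '[[0,0,-0.15,0,0,0],[0,0,0,0,0,0],[0,0,0,0,0,0]]'
```

```text
clock: 13.85
eef_pos: [0.5085, -0.0132, 0.0804]
tool_rot: [-0.048, 0.999, -0.0, -0.0]
ft_force: [0.1, 0.2, -3.0]
grip_width: 0.0424
grasp_force: 64.0
clock: 14.15
eef_pos: [0.5085, -0.0132, 0.0789]
tool_rot: [-0.048, 0.999, 0.0, -0.0]
ft_force: [-0.1, -0.1, -3.4]
grip_width: 0.0429
grasp_force: 64.0
```

```bash
python3 -m creep '[[0,0,-0.1,0,0,0],[0,0,0,0,0,0],[0,0,0,0,0,0]]'; python3 -m creep '[[0,0,-0.1,0,0,0],[0,0,0,0,0,0],[0,0,0,0,0,0]]'
```

```text
clock: 14.45
eef_pos: [0.5087, -0.0132, 0.0786]
tool_rot: [-0.048, 0.999, -0.0, 0.0]
ft_force: [-2.1, 1.4, 2.6]
grip_width: 0.043
grasp_force: 64.6
clock: 14.75
eef_pos: [0.5088, -0.0131, 0.0785]
tool_rot: [-0.048, 0.999, -0.0, 0.001]
ft_force: [-4.0, -0.3, 10.9]
grip_width: 0.0428
grasp_force: 65.6
```

```bash
python3 -m creep '[[0,0,0,0,0,0],[0,0,0,0,0,0],[0,0,0,0,0,0],[0,0,0,0,0,0],[0,0,0,0,0,0]]' 1; python3 -m creep '[[0,0,3,0,0,0],[0,0,5,0,0,0],[0,0,5,0,0,0],[0,4,4,0,0,0],[0,4.5,0,0,0,0],[0,5,0,0,0,0],[0,5,0,0,0,0],[1,5,0,0,0,0]]'; python3 -m creep '[[3,4,0,0,0,0],[1,2,0,0,0,0],[0,0,0,0,0,0],[0,0,0,0,0,0]]'
python3 - <<'E'
from h import *
C=cam('wrist');im=camera('wrist')[:,:,::-1];t=camera('top')[:,:,::-1];cv2.imwrite('pics/w5.png',im);cv2.imwrite('pics/top5.png',t)
np.savez('w5.npz',K=C[0],M=C[1],t=C[2])
c=proj(C,[[.572,.28,.026]])[0];x,y=(c-[75,55]).astype(int).clip(0);print(c,x,y);g=im[y:y+110,x:x+150]
a=cv2.resize(g,None,fx=3.5,fy=3.5,interpolation=cv2.INTER_CUBIC)
b=cv2.resize(t[180:245,268:343],None,fx=3.5,fy=3.5,interpolation=cv2.INTER_CUBIC)
z=np.zeros((a.shape[0],b.shape[1],3),'uint8');z[:b.shape[0]]=b;cv2.imwrite('pics/c5.png',np.hstack([a,z]))
E
```

```text
clock: 15.25
eef_pos: [0.5086, -0.0132, 0.0768]
tool_rot: [-0.048, 0.999, 0.0, -0.0]
ft_force: [-1.0, 0.4, 0.5]
grip_width: 0.0853
grasp_force: 0.0
clock: 16.05
eef_pos: [0.5176, 0.218, 0.2428]
tool_rot: [-0.048, 0.999, 0.0, 0.0]
ft_force: [1.1, -1.1, 0.6]
grip_width: 0.0855
grasp_force: 0.0
clock: 16.45
eef_pos: [0.558, 0.2763, 0.2414]
tool_rot: [-0.048, 0.999, -0.001, -0.001]
ft_force: [-0.4, -0.0, 0.1]
grip_width: 0.0859
grasp_force: 0.0
[281.38598954 190.74596362] 206 135
```

View pics/c5.png

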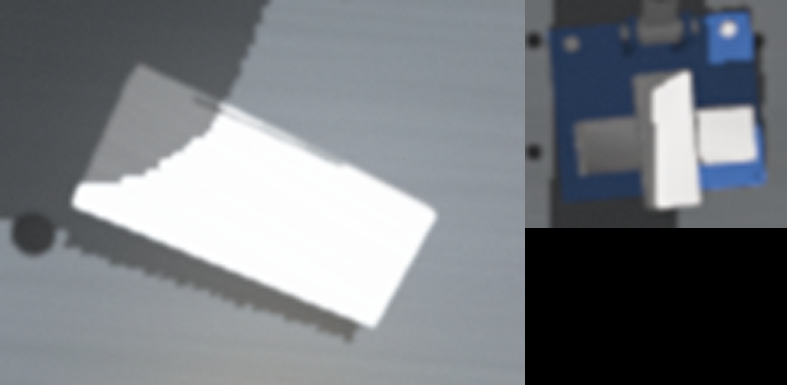

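Run:
```python
from h import *
d=np.load('w5.npz');C=(d['K'],d['M'],d['t'])
f=lambda *p:np.array(p)/3.5+[206,135]
for n,a,b in(('thick left',.034,.018),('thick right',.018,.034)):
    T=ray(C,f((138,65),(74,204)),a);B=ray(C,f((436,213),(373,328)),b);q=T.mean(0)-B.mean(0)
    s=[np.degrees(np.arctan2(*(T[i]-B[i])[1::-1])) for i in(0,1)]
    print(n,(T.mean(0)+B.mean(0))/2,'len',np.linalg.norm(q[:2]),'w',np.linalg.norm(T[0]-T[1]),np.linalg.norm(B[0]-B[1]),'yaw to left',np.degrees(np.arctan2(q[1],q[0])),s)
# placed short_1 in top view
t=cv2.imread('pics/top5.png');C=cam('top')
c=np.array([(636,75),(690,70),(700,206),(650,208)])
P=ray(C,(c-[525,0])/3.5+[268,180],.10);print(P.round(3),P.mean(0))
```

```text
thick left [0.57591037 0.27940743 0.026     ] len 0.10967069945693314 w 0.04932280820735114 0.045797469078183085 yaw to left -111.74294712846196 [np.float64(-112.66969499066032), np.float64(-110.82102340460888)]
thick right [0.57510035 0.27714173 0.026     ] len 0.1059786304840781 w 0.051575918746968194 0.04379679196423634 yaw to left -107.53008802402442 [np.float64(-109.63053507606998), np.float64(-105.45034547693088)]
[[ 0.563  0.011  0.1  ]
 [ 0.567 -0.034  0.1  ]
 [ 0.454 -0.042  0.1  ]
 [ 0.452 -0.001  0.1  ]] [ 0.50903623 -0.01649488  0.1       ]
```

```bash
python3 -m creep '[[0.6,0.1,0,0,0,7.9],[0.6,0.1,0,0,0,7.9],[0.6,0.2,0,0,0,7.9],[0,0,0,0,0,7.9],[0,0,0,0,0,7.9],[0,0,-2,0,0,7.9],[0,0,-3,0,0,7.9],[0,0,-4,0,0,7.9]]'; python3 -m creep '[[0,0,-4,0,0,0],[0,0,-4,0,0,0],[0,0,-3,0,0,0],[0,0,-1.5,0,0,0],[0,0,0,0,0,0],[0,0,0,0,0,0]]'
```

```text
clock: 17.35
eef_pos: [0.5778, 0.2793, 0.1546]
tool_rot: [-0.566, 0.825, -0.001, 0.003]
ft_force: [0.2, 0.1, -1.1]
grip_width: 0.0857
grasp_force: 0.0
clock: 17.95
eef_pos: [0.5767, 0.2793, 0.0283]
tool_rot: [-0.563, 0.826, -0.0, 0.0]
ft_force: [-0.6, -0.2, 0.9]
grip_width: 0.0856
grasp_force: 0.0
```

```bash
python3 -m creep '[[0,0,-1.2,0,0,0],[0,0,-1.1,0,0,0],[0,0,0,0,0,0]]'; python3 -m creep '[[0,0,0,0,0,0],[0,0,0,0,0,0],[0,0,0,0,0,0],[0,0,0,0,0,0],[0,0,0,0,0,0],[0,0,0,0,0,0]]' -1
```

```text
clock: 18.25
eef_pos: [0.5752, 0.2796, 0.0027]
tool_rot: [-0.564, 0.826, 0.0, -0.001]
ft_force: [-0.5, -0.6, 0.1]
grip_width: 0.0854
grasp_force: 0.0
clock: 18.85
eef_pos: [0.5771, 0.2807, 0.0052]
tool_rot: [-0.564, 0.826, -0.0, 0.001]
ft_force: [0.1, 0.2, 3.9]
grip_width: 0.0429
grasp_force: 64.4
```

```bash
python3 -m creep '[[0,0,4,0,0,0],[0,0,5,0,0,0],[0,0,5,0,0,0],[-2.5,-1,5,0,0,-7.9],[-2.5,-3,0,0,0,-7.9],[-2,-4,0,0,0,-7.9],[0,-4.5,0,0,0,-7.9],[0,-4.5,0,0,0,-7.9]]'; python3 -m creep '[[0,-4.5,0,0,0,-7.9],[0,-4.5,0,0,0,-7.9],[0,-3.4,0,0,0,-7.9],[0,0,-2,0.4,-4.1,0],[0,0,-2,0.4,-4.1,0],[0,0,-1,0,0,0],[0,0,0,0,0,0],[0,0,0,0,0,0]]'
python3 - <<'E'
from h import *
o=status.get_obs();M=R.from_quat(o['tool_rot']).as_matrix();print(o['eef_pos'],M.round(3),np.degrees(np.arctan2(M[1,1],M[0,1])))
E
```

```text
clock: 19.65
eef_pos: [0.5076, 0.1102, 0.1876]
tool_rot: [-0.25, 0.968, -0.0, -0.001]
ft_force: [1.2, -0.4, -3.7]
grip_width: 0.0425
grasp_force: 63.7
clock: 20.45
eef_pos: [0.5107, -0.0123, 0.1391]
tool_rot: [-0.048, 0.996, 0.004, 0.072]
ft_force: [1.4, 0.6, -1.4]
grip_width: 0.0427
grasp_force: 63.6
[ 0.51071035 -0.01230772  0.13905162] [[-0.985 -0.096  0.143]
 [-0.095  0.995  0.014]
 [-0.144  0.    -0.99 ]] 95.50836521079958
```

```bash
python3 -m creep '[[-0.3,0,-1.5,0,0,0],[0,0,-1.2,0,0,0],[0,0,-0.2,0,0,0],[0,0,0,0,0,0],[0,0,0,0,0,0]]'; python3 -m creep '[[0,0,-0.2,0,0,0],[0,0,0,0,0,0],[0,0,0,0,0,0]]'; python3 -m creep '[[0,0,-0.15,0,0,0],[0,0,0,0,0,0],[0,0,0,0,0,0]]'
```

```text
clock: 20.95
eef_pos: [0.5078, -0.0124, 0.1105]
tool_rot: [-0.048, 0.996, 0.003, 0.073]
ft_force: [-0.4, -0.3, -3.3]
grip_width: 0.0423
grasp_force: 63.7
clock: 21.25
eef_pos: [0.5065, -0.0126, 0.1076]
tool_rot: [-0.048, 0.996, 0.004, 0.072]
ft_force: [0.3, 0.6, -3.1]
grip_width: 0.0429
grasp_force: 63.7
clock: 21.55
eef_pos: [0.5063, -0.0126, 0.1058]
tool_rot: [-0.048, 0.996, 0.004, 0.072]
ft_force: [0.5, 0.9, -2.4]
grip_width: 0.0426
grasp_force: 63.7
```

```bash
python3 -m creep '[[0.1,0,-0.15,0,0,0],[0,0,0,0,0,0],[0,0,0,0,0,0]]'; python3 -m creep '[[0,0,-0.1,0,0,0],[0,0,0,0,0,0],[0,0,0,0,0,0]]'
```

```text
clock: 21.85
eef_pos: [0.5073, -0.0126, 0.1043]
tool_rot: [-0.048, 0.996, 0.004, 0.072]
ft_force: [-0.2, 0.4, -3.2]
grip_width: 0.0428
grasp_force: 63.7
clock: 22.15
eef_pos: [0.5075, -0.0126, 0.104]
tool_rot: [-0.048, 0.996, 0.004, 0.072]
ft_force: [-2.5, 0.4, 4.4]
grip_width: 0.0428
grasp_force: 64.5
```

```bash
python3 -m creep '[[0,0,0,0,0,0],[0,0,0,0,0,0],[0,0,0,0,0,0],[0,0,0,0,0,0],[0,0,0,0,0,0]]' 1; python3 -m creep '[[-0.3,0,2,0,0,0],[-0.6,0,4,0,0,0],[-0.7,0,5,0,0,0],[-1,0,4,0,0,0],[0,-4,0,0,0,0],[0,-4,0,0,0,0],[0,-5,0,0,0,0],[0,0,0,0,0,0]]' -1
python3 - <<'E'
from h import *
t=camera('top')[:,:,::-1];w=camera('wrist')[:,:,::-1];s=camera('scene')[:,:,::-1]
for n,i in(('top6',t),('w6',w),('scene6',s)):cv2.imwrite(f'pics/{n}.png',i)
C=cam('top');th=np.radians(5.3);u=np.array([np.cos(th),np.sin(th),0]);O=np.array([.507,-.013,0])
g=t[145:180,285:330].max(2);ys,xs=np.where(g<45);print('dark bar px',xs.mean()+285,ys.mean()+145,len(xs),xs.min()+285,xs.max()+285)
for a in np.arange(1.6,2.11,.1):
    P=O+u*(.095-.165*np.cos(a))+[0,0,.14+.165*np.sin(a)];print(round(a,2),P.round(3),proj(C,P)[0].round(1))
a=t[180:245,268:343];b=s[180:280,220:340]
A=cv2.resize(a,(450,390),interpolation=cv2.INTER_CUBIC);B=cv2.resize(b,(350,292),interpolation=cv2.INTER_CUBIC)
z=np.zeros((390,350,3),'uint8');z[:292]=B;cv2.imwrite('pics/c6.png',np.hstack([A,z]))
E
```

```text
clock: 22.65
eef_pos: [0.5075, -0.0126, 0.1033]
tool_rot: [-0.048, 0.996, 0.004, 0.072]
ft_force: [-0.4, 0.5, 0.0]
grip_width: 0.0853
grasp_force: 0.0
clock: 23.45
eef_pos: [0.4813, -0.1479, 0.2529]
tool_rot: [-0.044, 0.996, 0.002, 0.072]
ft_force: [-0.3, 0.6, -0.2]
grip_width: 0.0005
grasp_force: 0.0
dark bar px 313.0 158.5 8 308 317
1.6 [ 0.606 -0.004  0.305] [309.6 178.8]
1.7 [ 0.623 -0.002  0.304] [308.9 172.2]
1.8 [ 0.639 -0.001  0.301] [308.2 165.8]
1.9 [0.655 0.001 0.296] [307.5 159.7]
2.0 [0.67  0.002 0.29 ] [306.7 154. ]
2.1 [0.685 0.003 0.282] [306.  148.7]
```

View pics/c6.png

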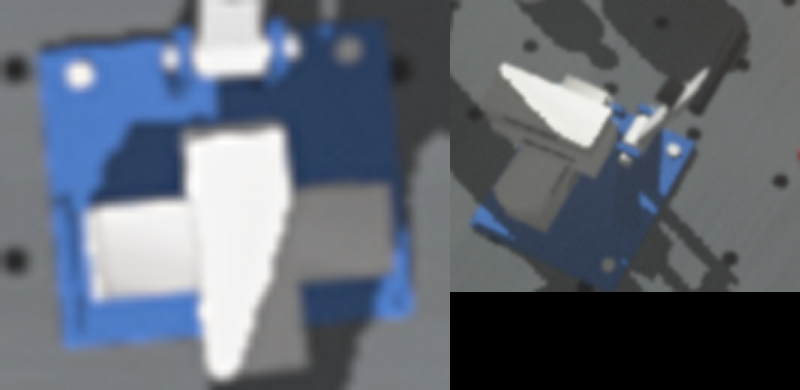

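The stack stands with the short pair centred crosswise on the long pair, and the hold-down is at about 1.95 rad. Next I'll go round behind it with the fingers shut.

```bash
python3 -m creep '[[4.4,0,0.3,0,0,0],[4.4,0,0.3,0,0,0],[4.4,0,0.2,0,0,0],[4.4,0,0,0,0,0],[4.4,0,0,0,0,0],[0,0,0,0,0,0]]'
```

```text
clock: 24.2
eef_pos: [0.7059, -0.1393, 0.2544]
tool_rot: [-0.05, 0.996, 0.005, 0.069]
ft_force: [-0.0, -0.4, -1.2]
grip_width: -0.0004
grasp_force: 0.0
```

```bash
python3 -m creep '[[0,4,0.3,0,0,0],[0,4,0.2,0,0,0],[0,4,0,0,0,0],[0,2,0,0,0,0],[0,0,0,0,0,0]]'; python3 -c "
from workcell import status;print(status.get_obs()['joint_pos'])"
```

```text
clock: 24.7
eef_pos: [0.7005, 0.0031, 0.2661]
tool_rot: [-0.051, 0.996, 0.004, 0.071]
ft_force: [-0.5, 0.0, 0.7]
grip_width: -0.0002
grasp_force: 0.0
[-0.00255673  0.53503784  0.5190631   1.4123637   0.01626763 -0.10422684]
```

```bash
python3 -m creep '[[-1.5,0,0,0,0,0],[-1.5,0,0,0,0,0],[-1.5,0,0.1,0,0,0],[-1.2,0,0.1,0,0,0],[-1.2,0,0.1,0,0,0],[-1.2,0,0.1,0,0,0],[-1.2,0,0.1,0,0,0],[-1.2,0,0,0,0,0]]'
```

```text
clock: 25.5
eef_pos: [0.5962, -0.0028, 0.2718]
tool_rot: [-0.048, 0.996, 0.003, 0.073]
ft_force: [2.2, -0.8, 0.2]
grip_width: 0.0003
grasp_force: 1.0
```

```bash
python3 -m creep '[[-1.2,0,0,0,0,0],[-1.2,0,-0.1,0,0,0],[-1.2,0,-0.2,0,0,0],[-1.2,0,-0.3,0,0,0],[-1.2,0,-0.5,0,0,0]]'
```

```text
clock: 26.0
eef_pos: [0.5364, -0.0026, 0.2607]
tool_rot: [-0.048, 0.996, 0.003, 0.073]
ft_force: [1.9, -0.8, 0.7]
grip_width: 0.0001
grasp_force: 0.9
```

```bash
python3 -m creep '[[-1.3,-0.2,-0.9,0,0,0],[-1.3,-0.2,-0.9,0,0,0],[-1.1,-0.2,-1,0,0,0],[-1.1,-0.2,-1.1,0,0,0],[-0.7,-0.2,-1.2,0,0,0],[-0.7,-0.2,-1.2,0,0,0]]'
```

```text
clock: 26.6
eef_pos: [0.4738, -0.0143, 0.1971]
tool_rot: [-0.048, 0.996, 0.004, 0.073]
ft_force: [0.4, 0.8, 0.4]
grip_width: -0.0002
grasp_force: 0.4
```

```bash
python3 -m creep '[[-0.3,0,-0.8,0,0,0],[-0.3,0,-0.8,0,0,0],[-0.2,0,-0.7,0,0,0],[-0.1,0,-0.5,0,0,0],[0,0,0,0,0,0]]'
```

```text
clock: 27.1
eef_pos: [0.4649, -0.0145, 0.1681]
tool_rot: [-0.048, 0.996, 0.004, 0.071]
ft_force: [0.1, 0.4, 0.4]
grip_width: -0.0
grasp_force: 0.0
```

```bash
python3 -m creep '[[0,0,-0.5,0,0,0],[0,0,-0.4,0,0,0],[0,0,-0.3,0,0,0],[0,0,0,0,0,0],[0,0,0,0,0,0]]'; python3 -m creep '[[0,0,-0.15,0,0,0],[0,0,-0.15,0,0,0],[0,0,0,0,0,0],[0,0,0,0,0,0]]'
```

```text
clock: 27.6
eef_pos: [0.4655, -0.0146, 0.1568]
tool_rot: [-0.048, 0.996, 0.004, 0.072]
ft_force: [1.5, 0.3, -1.1]
grip_width: 0.0001
grasp_force: 0.0
clock: 28.0
eef_pos: [0.4654, -0.0146, 0.1538]
tool_rot: [-0.048, 0.996, 0.004, 0.072]
ft_force: [-0.4, 1.0, 0.3]
grip_width: -0.0001
grasp_force: 0.0
```

```bash
python3 -m creep '[[0,0,-0.1,0,0,0],[0,0,0,0,0,0],[0,0,0,0,0,0]]'; python3 -m creep '[[0,0,-0.1,0,0,0],[0,0,0,0,0,0],[0,0,0,0,0,0]]';python3 -m creep '[[0,0,-0.1,0,0,0],[0,0,0,0,0,0],[0,0,0,0,0,0]]'
```

```text
clock: 28.3
eef_pos: [0.4654, -0.0146, 0.1529]
tool_rot: [-0.048, 0.996, 0.004, 0.072]
ft_force: [1.2, -0.6, 0.1]
grip_width: -0.0001
grasp_force: 0.0
clock: 28.6
eef_pos: [0.4656, -0.0146, 0.1519]
tool_rot: [-0.048, 0.996, 0.004, 0.072]
ft_force: [0.3, -0.4, 0.4]
grip_width: -0.0002
grasp_force: 0.2
clock: 28.9
eef_pos: [0.4656, -0.0146, 0.1516]
tool_rot: [-0.048, 0.996, 0.004, 0.072]
ft_force: [-1.8, 0.1, 5.8]
grip_width: 0.0001
grasp_force: 2.7
```

Contact is firm at z = 0.1516, which matches the foot resting at about 0.06 rad. I'll retreat clear and check by numbers.

```bash
python3 -m creep '[[0,0,2,0,0,0],[-1,0,4,0,0,0],[-4,0,4,0,0,0],[-4,3,2,0,0,0],[-4,4.5,0,0,0,0],[-3,4.5,0,0,0,0],[0,4.5,0,0,0,0],[0,4.5,0,0,0,0]]'; python3 -m creep '[[0,4.5,0,0,0,0],[0,4,0,0,0,0],[0,0,0,0,0,0],[0,0,0,0,0,0]]'
python3 - <<'E'
from h import *
t=camera('top')[:,:,::-1];cv2.imwrite('pics/top7.png',t);s=camera('scene')[:,:,::-1];cv2.imwrite('pics/s7.png',s)
th=np.radians(5.3);u=np.array([np.cos(th),np.sin(th),0]);v=np.array([-u[1],u[0],0]);O=np.array([.507,-.013,0])
for n,im in(('top',t),('scene',s)):
    C=cam(n)
    for a in(.02,.06,.12,.25):
        P=O+u*(.095-.165*np.cos(a))+[0,0,.14+.165*np.sin(a)]
        # dark profile across the bar at +-30 mm along it
        out=[]
        for k in(-.03,.03):
            pts=proj(C,P+v*k+np.arange(-.02,.021,.005)[:,None]*(u if n=='top' else np.array([0,0,1])))
            out.append([int(im[int(round(y)),int(round(x))].max()) for x,y in pts])
        print(n,a,out)
C=cam('top')
for k in range(-70,71,10):
    pass
hsv=cv2.cvtColor(t,cv2.COLOR_BGR2HSV)
E
```

```text
clock: 29.7
eef_pos: [0.3211, 0.1836, 0.2655]
tool_rot: [-0.048, 0.996, 0.004, 0.073]
ft_force: [2.2, -0.0, 0.1]
grip_width: 0.0001
grasp_force: 0.0
clock: 30.1
eef_pos: [0.3214, 0.2675, 0.2642]
tool_rot: [-0.049, 0.996, 0.003, 0.071]
ft_force: [-0.2, -0.1, -0.5]
grip_width: 0.0
grasp_force: 0.0
top 0.02 [[71, 71, 55, 37, 40, 66, 70, 70, 69], [108, 135, 110, 63, 62, 134, 145, 144, 144]]
top 0.06 [[71, 71, 57, 37, 40, 66, 70, 72, 71], [108, 135, 110, 63, 62, 134, 145, 144, 144]]
top 0.12 [[71, 71, 57, 38, 40, 66, 71, 72, 71], [97, 135, 110, 63, 62, 134, 147, 144, 144]]
top 0.25 [[71, 57, 43, 36, 53, 71, 70, 71, 70], [132, 138, 79, 57, 99, 145, 151, 143, 144]]
scene 0.02 [[115, 116, 111, 102, 81, 61, 47, 45, 49], [119, 119, 103, 81, 60, 52, 54, 57, 60]]
scene 0.06 [[111, 102, 81, 61, 49, 47, 45, 49, 58], [119, 116, 81, 60, 52, 54, 57, 69, 85]]
scene 0.12 [[81, 61, 49, 47, 45, 49, 58, 76, 91], [105, 87, 52, 54, 57, 60, 85, 111, 117]]
scene 0.25 [[52, 48, 47, 47, 65, 86, 103, 110, 115], [54, 55, 65, 89, 112, 118, 118, 118, 120]]
```

```bash
python3 -m creep '[[0,0,0,0,0,0],[0,0,0,0,0,0]]' >/dev/null; python3 -c "
from workcell import ticket;print(ticket.job_done())"
```

```text
the job is handed in; nothing more can be done
None
```

I handed the job in at about 30 s with all four wedges stacked head to tail on the stand and the hold-down foot resting on top at about 0.05 rad. That angle comes from touch and camera estimates; the judge gave no verdict, and the wedge centres are about 6 mm off the middle (20 mm allowed).

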